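# Stow a sanding drum in its cradle and lock it with the long rod

## Robot

A 6-joint arm with a two-finger parallel gripper is mounted at the origin on the work surface. World frame = base frame: x ahead of the robot, y to its left, z up, the work surface at z = 0. Lengths are in mm, angles in degrees, forces in N, time in s.
With the tool pointing down it reaches from about 300 to 950 mm from the base axis. Payload 3.1 kg.
Tool frame: the origin (TCP) lies midway between the tips of the shut fingers; the grasp point (between the pads) lies 19 mm behind it; z points along the fingers, y is the line along which they close (so a half turn about z gives the same grasp; the last joint's range is limited). The gripper opens to 85 mm and grips with 20 to 120 N. Pads are 22 mm wide; open, the fingers measure 114 mm over their backs; the gripper's body (76 mm by 85 mm) begins 54 mm behind the grasp point. The pads swing forward as they close: fully open they stand 13 mm farther back than shut.
Start: joints at [-70.113, 17.653, 93.61, -0, 68.738, -3.994], TCP at [252.998, -571.51, 231.272] pointing down, gripper open.
Joint ranges: [-175.34, 175.34], [-45.06, 112.39], [2.9, 150.54], [-68.45, 248.45], [3.09, 151.38], [-168.51, 168.51]. Speed limits (degrees/s): [159.86, 159.86, 180, 180, 180, 180].

## Interface

Orientations are given as [roll, pitch, yaw] about the fixed x, y, z axes, in that order (R = Rz(yaw) Ry(pitch) Rx(roll)).
In Python, from workcell import bot gives the robot as it stands.
- The arm moves only by the shell command python3 -m crank 'ROWS' [OPENING] [FORCE]. ROWS is JSON, a list that holds one entry, the list of rows, each a list of 6 numbers: the shift along the tool's x, y, z in m, then the turn, a rotation vector about the tool's x, y, z in rad. In form: [[[x, y, z, ax, ay, az], ...]]. A call has 1 to 10 rows; each row shifts and turns the commanded pose from where the row before left it, along the tool's axes as they then stand; what a row does not reach is not made up. A row lasts 1/12 s, in which the tool goes at most 41.7 mm and 7.16 degrees, less where a joint would pass 70% of its speed; a pose out of reach is approached as far as the arm can. A call with a gripper value outside its range is refused whole. OPENING is the opening, from -1 (shut) to 1 (fully open), set as the call begins (- or left out, the last holds). The fingers move at their own pace and stop on an object; FORCE is the grip in N (left out, the last holds). Time passes only in rows, so rows that do not move let the fingers close. It gives the time, the measured TCP pose, the force, the opening and the grip force at its end, in the units of the state.
- bot.observe(): the state, without advancing time (a new reading comes with each control period).
- bot.read_camera(name): name is "scene" or "top" or "wrist"; returns a dict with "frame" (420x560x3 uint8, red, green, blue), "z_map" (420x560 float32, mm along the optical axis (not along the pixel's ray), 0 where there is no reading), "vertical_fov" (degrees; the focal length in pixels is half the picture's height over the tangent of half this angle, whatever the lens; pixels are square), "cx", "cy" (the principal point, pixels), "extrinsics" (4x4, takes a point from camera to world coordinates); the wrist camera has in their place "T_tool_cam" (4x4, takes a point from camera to tool coordinates, whose origin is the TCP and whose axes are the flange's). Camera axes: x right, y down, z forward; pixel columns grow to the right and rows downward; lengths in mm; the calibration is good to about 2 mm. The wrist camera is an equidistant fisheye: a pixel r from the principal point sees the ray r / f radians off the axis. A picture is of the moment at which its call begins: read the wrist's pose just before it.
- bot.finish_job(): hands the job in; it is judged then, once.
The state is a dict: "time_s": time; "q": joint angles; "joint_vel": joint speeds; "effort": joint torques, N m; "ee_pos": TCP position; "eef_rot": TCP orientation; "wrist_force": force on the tool from outside, world axes, zero at the start; "wrist_torque": the same for the moment, N m; "finger_gap": finger opening in mm; "gripper_force": force on a finger pad.
Only numpy, scipy, OpenCV 4.12 (cv2) and the standard library are available. Lean on these libraries where they do the work, as an engineer would, in place of code of your own. Each camera call takes 0.05 s, during which the arm holds its last target. There are 200 camera calls.

## Task

Put the long sanding drum away: lift it off its V-shaped rest, set it down in the empty storage cradle between the two cheeks, then lock it in by pushing the long wooden-handled steel rod through one cheek's hole, through the drum and out of the other cheek's hole, from either side, until the handle is up against the cheek. Leave the short rod in the rack and everything else on the bench where it is.

Things in the scene. Friction and masses are not known exactly. Their poses are not given: they have to be found in the camera images.
- cradle: Fixed light wood cradle: base 110 (x) x 130 (y) x 14 mm; two upright cheeks 60 mm wide (x), 10 mm thick, inner faces 46 mm and outer faces 56 mm to either side (y) of the middle, tops 100 mm above the bench, each with an 18 mm round through-hole centred 75 mm up. Sloping rails along y between them (tops 56 mm up, within 29 mm of the axis) hold the drum. Origin: centre of the underside; z up.
- cradle_axis (a point): Point on the cradle's hole axis midway between the cheeks, 75 mm above the bench: the drum's centre belongs here. Its y axis runs through both holes, z is up.
- v_rest: Fixed dark wood rest that the drum starts on: 80 mm (x) by 90 mm (y), two sloping rails along y, 29 mm high at most. Origin: centre of the underside.
- drum: Loose sanding drum, 60 mm across and 80 mm long, brown abrasive sleeve on a wooden core with a 20 mm bore right through. Starts lying on the V-rest, axis level, centre 45 mm above the bench. Origin: its centre; its axis is y (either end first is the same; it may be turned about y).
- rack: Fixed plywood rack, 90 mm (x) by 150 mm (y), two combs across it with notches 42 mm to either side of its middle line, comb tops 45 mm above the bench; the two rods lie in the notches along the rack's x axis, handles sticking out at its -x end. Origin: centre of the underside.
- rod: The long rod: round 14 mm steel shaft 140 mm long, its last 14 mm tapering to a 6 mm tip, and a square wooden handle 22 x 22 mm, 60 mm long; 160 g. Starts in either notch of the rack, axis 40 mm above the bench. Origin: on the axis at the shoulder where the handle ends; x points to the tip, the handle lies from x = -60 mm to 0, centre of mass at about x = +55 mm.
- rod_tip (a point): The end point of the long rod's shaft, 140 mm from the shoulder; same axes as the rod.
- short_rod: Bystander in the other notch: the same kind of rod with a shaft of only 88 mm, too short for this cradle. Origin and axes as for the rod.
- sanding_block: Bystander: cork block 45 x 85 x 30 mm, origin at the centre of its underside.
- offcut: Bystander: dark wooden offcut 40 x 100 x 25 mm, origin at the centre of its underside.
- glue_bottle: Bystander: white bottle 56 mm across, 130 mm high, origin at the centre of its underside.
- jar: Bystander: amber jar 64 mm across, 75 mm high, origin at the centre of its underside.
- bowl: Bystander: turned wooden bowl 140 mm across, 50 mm high, origin at the centre of its underside.
- mallet: Bystander: wooden mallet lying on the bench, about 210 mm long, handle to its -x.
- spare_drum: Bystander: a short fat drum, 72 mm across and 45 mm high, standing on its end; origin at the centre of its underside.
Not all that is in view belongs to the job. Leave any red, turquoise or yellow look-alike of the drum alone.

How it is judged (in metres and radians):
On the way:
1. the drum lies in the cradle between the cheeks, let go, while the long rod is still out of it (x of drum in the frame of cradle_axis between -0.006 and 0.006 m and y of drum in the frame of cradle_axis between -0.009 and 0.009 m and z of drum in the frame of cradle_axis between -0.007 and 0.007 m and angle between the y axis of drum and the y axis of cradle_axis, either way round below 0.12 rad and contact force between the fingers and drum below 0.1 N and distance between cradle_axis and rod above 0.1 m), for 0.2 s.
At the end, for the whole second after the job is handed in: Drum in the cradle (centre within 6 mm across, 9 mm along, 7 mm in height of the axis point, axes within 0.12 rad); long rod through both cheeks and the drum, either way round, shoulder at most 12 mm from the cheek, axis within 6 mm of the holes' axis; both at rest (x of drum in the frame of cradle_axis between -0.006 and 0.006 m and y of drum in the frame of cradle_axis between -0.009 and 0.009 m and z of drum in the frame of cradle_axis between -0.007 and 0.007 m and angle between the y axis of drum and the y axis of cradle_axis, either way round below 0.12 rad and ((y of rod in the frame of cradle_axis between -0.068 and -0.052 m and y of rod_tip in the frame of cradle_axis between 0.07 and 0.096 m) or (y of rod in the frame of cradle_axis between 0.052 and 0.068 m and y of rod_tip in the frame of cradle_axis between -0.096 and -0.07 m)) and x of rod in the frame of cradle_axis between -0.006 and 0.006 m and z of rod in the frame of cradle_axis between -0.006 and 0.006 m and x of rod_tip in the frame of cradle_axis between -0.006 and 0.006 m and z of rod_tip in the frame of cradle_axis between -0.006 and 0.006 m and linear speed of each of drum, rod below 0.03 m/s); the robot touches nothing.
It fails at once if the short rod or a loose bystander moved by more than 40 mm (distance of any of short_rod, sanding_block, offcut, glue_bottle, jar, bowl, mallet, spare_drum from where it was at the start of the episode above 0.04 m).
It also fails if it takes over 67 s, if anything falls off the work surface, if the arm or the gripper's body presses on something with over 40 N, if the wrist force passes 120 N, or if a joint passes its speed limit or range.

## Working session

There is one attempt and no reset: what is moved stays moved. The work goes in short steps, Python scripts to look and compute and a shell command to move; the robot and the scene stay as the last step left them, time stands still between calls to the robot, and variables do not carry over. Pictures are saved under pics/ and viewed, at most 10 in all, crops included, and the job is handed in when it is done.

```bash
mkdir -p pics; ls
cat > h.py <<'E'
import numpy as np, cv2
from workcell import bot
from scipy.spatial.transform import Rotation as R
def cam(n):
    s=bot.observe(); d=bot.read_camera(n)
    d['f']=210/np.tan(np.radians(d['vertical_fov'])/2)
    if n=='wrist':
        T=np.eye(4); T[:3,:3]=R.from_euler('xyz',s['eef_rot'],degrees=True).as_matrix(); T[:3,3]=s['ee_pos']
        d['T']=T@np.array(d['T_tool_cam'])
    else: d['T']=np.array(d['extrinsics'])
    d['n']=n; return d
def rays(d,uv):
    uv=np.atleast_2d(uv).astype(float); p=(uv-[d['cx'],d['cy']])/d['f']
    if d['n']=='wrist':
        r=np.linalg.norm(p,axis=1,keepdims=True)+1e-9; p=p/r*np.tan(r)
    v=np.c_[p,np.ones(len(p))]
    return v@d['T'][:3,:3].T, d['T'][:3,3]
def plane(d,uv,z):
    v,o=rays(d,uv); return o+v*((z-o[2])/v[:,2])[:,None]
def cloud(d):
    vv,uu=np.mgrid[:420,:560]; uv=np.c_[uu.ravel(),vv.ravel()]
    v,o=rays(d,uv); z=d['z_map'].ravel()[:,None]
    return np.where(z>0,o+v*z,np.nan).reshape(420,560,3)
def save(d,n,crop=None,k=1):
    im=d['frame'][...,::-1]
    if crop: im=im[crop[1]:crop[3],crop[0]:crop[2]]
    cv2.imwrite(f'pics/{n}.png',cv2.resize(im,None,fx=k,fy=k,interpolation=cv2.INTER_CUBIC))
E
python3 - <<'E'
from h import *
import pickle
s=bot.observe();print(s)
D={}
for n in('scene','top'):
    d=cam(n);D[n]=d;save(d,n,k=1.4);print(n,d['T'].round(2).tolist(),d['f'],d['cx'],d['cy'])
pickle.dump(D,open('d.pkl','wb'))
E
```

```text
pics
{'time_s': 0.0, 'q': array([-7.01121770e+01,  1.77056386e+01,  9.36904958e+01, -5.92550910e-04,
        6.87366414e+01, -3.99135059e+00]), 'joint_vel': array([ 0.00600388,  0.02297814, -0.02812149, -0.07283707, -0.05152505,
       -0.03292733]), 'effort': array([-1.95510361e-04, -4.15251446e+01, -2.76665264e+01, -1.11843715e-04,
        1.03789789e-02,  9.72288916e-06]), 'ee_pos': array([ 252.71727877, -570.72302973,  230.02663824]), 'eef_rot': array([-1.79867508e+02, -8.69158919e-03,  2.38793790e+01]), 'wrist_force': array([1.05873539, 0.50370226, 0.22308338]), 'wrist_torque': array([ 0.00839669, -0.03958975,  0.01906193]), 'gripper_force': 0.0, 'finger_gap': 85.21778649920958}
scene [[-0.22, 0.67, -0.71, 1426.24], [0.98, 0.15, -0.16, 150.47], [-0.0, -0.72, -0.69, 904.41], [0.0, 0.0, 0.0, 1.0]] 473.2675500447349 280.381462881759 212.7897200890868
top [[-0.01, -0.98, 0.17, 348.6], [-1.0, 0.01, 0.01, -61.93], [-0.01, -0.17, -0.98, 1206.2], [0.0, 0.0, 0.0, 1.0]] 495.4002577407961 272.66653142418573 209.40972461348488
```

View pics/scene.png

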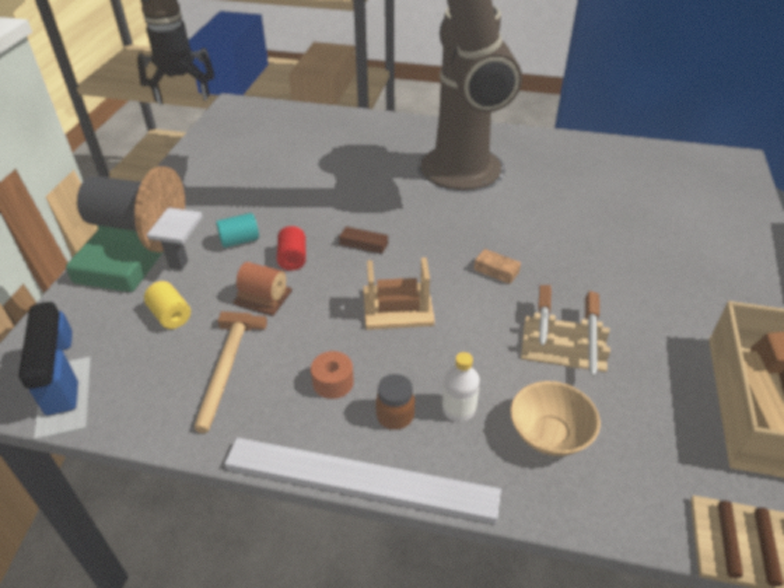

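View pics/top.png

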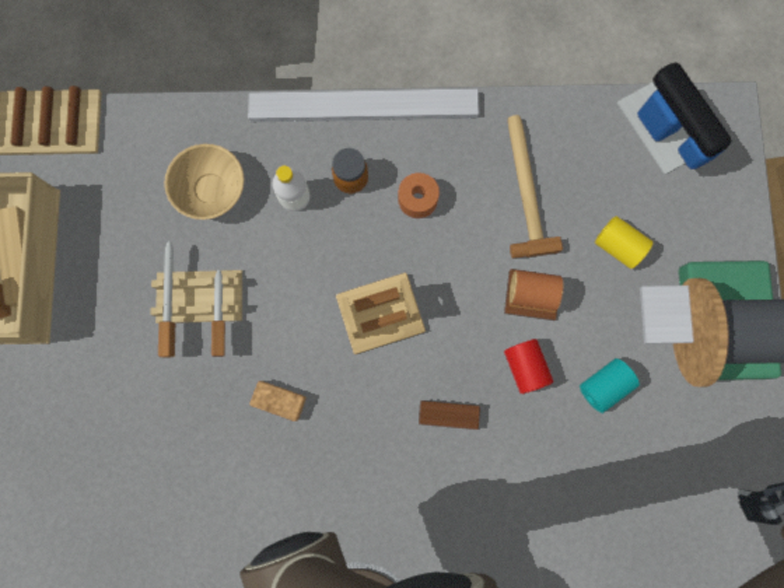

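The scene view (px in the 784-wide picture) shows the brown drum on its rest at (262,285), the cradle at (398,290), and the rack with rods at (545,315) and (593,330). In the top view the drum is at (535,295), the cradle at (381,313), and the rods at (166,300) and (218,312). Three things could be the drum: red (528,366), turquoise (610,385) and yellow (624,243). The brown one at (535,295) on the dark rest is the one described. Of the rods, the left one (top x=166) has the longer shaft. A crop plus measurements will confirm both.

Run:
```python
from h import *
import pickle
D=pickle.load(open('d.pkl','rb'))
t=D['top'];s=D['scene']
a=cv2.resize(t['frame'][180:265,95:185],(396,374),interpolation=cv2.INTER_CUBIC);b=cv2.resize(t['frame'][180:265,340:430],(396,374),interpolation=cv2.INTER_CUBIC)
cv2.imwrite('pics/crop.png',np.hstack([a,b])[...,::-1])
roi={'top':{'drum':(350,185,410,235),'cradle':(235,190,310,260),'rackL':(105,165,130,260),'rackR':(145,185,165,260)},
 'scene':{'drum':(160,180,212,225),'cradle':(255,180,315,238),'rackL':(412,200,436,270),'rackR':(380,200,400,250)}}
for d in(t,s):
    P=cloud(d);hsv=cv2.cvtColor(d['frame'],cv2.COLOR_RGB2HSV)
    for k,(x0,y0,x1,y1) in roi[d['n']].items():
        p=P[y0:y1,x0:x1].reshape(-1,3);h=hsv[y0:y1,x0:x1].reshape(-1,3)
        ok=np.isfinite(p[:,0])
        if k=='drum': m=ok&(h[:,1]>100)&(p[:,2]>48)
        elif k=='cradle': m=ok&(p[:,2]>92)
        else: m=ok&(h[:,1]>110)&(p[:,2]>36)&(h[:,0]<14)
        q=p[m]
        if len(q)<8: print(d['n'],k,len(q));continue
        (c,wh,an)=cv2.minAreaRect(q[:,:2].astype(np.float32))
        print(d['n'],k,len(q),'rect',np.round(c,1),np.round(wh,1),round(an,1),'z pct',np.percentile(q[:,2],[5,50,95]).round(1))
        if k=='cradle':
            _,lab,cen=cv2.kmeans(q[:,:2].astype(np.float32),2,None,(3,50,.1),5,cv2.KMEANS_PP_CENTERS);print(cen.round(1),cen.mean(0))
        if k.startswith('rack'):
            g=p[ok&(h[:,1]<60)&(p[:,2]>41)]; 
            if len(g)>5: vx=cv2.fitLine(g[:,:2].astype(np.float32),cv2.DIST_HUBER,0,.01,.01).ravel();print(' shaft x',g[:,0].min(),g[:,0].max(),vx.round(3),'z',np.percentile(g[:,2],[50,95]).round(1))
```

```text
top drum 819 rect [ 552.6 -308.3] [79.2 58.5] 81.9 z pct [55.1 71.  77.2]
top cradle 243 rect [523.3 -44.3] [ 60.1 111.4] 17.0 z pct [ 95.2  99.5 103. ]
[[537.7 -92.9]
 [507.8   4. ]] [522.75354  -44.477013]
top rackL 18 rect [477.4 309.4] [13.  57.9] 78.9 z pct [38.4 44.9 51.2]
 shaft x 509.0559120003634 647.2766661309461 [1.00000e+00 1.90000e-02 5.75208e+02 3.17407e+02] z [45.5 50. ]
top rackR 8 rect [477.3 227.6] [52.1 15.8] 1.1 z pct [46.1 49.6 50.6]
 shaft x 470.5992274424898 595.9822106591935 [9.99000e-01 3.40000e-02 5.51176e+02 2.29931e+02] z [45.6 49.9]
scene drum 457 rect [ 520.8 -303.3] [ 75.6 129.8] 82.1 z pct [50.3 69.2 76. ]
scene cradle 141 rect [522.6 -44.4] [ 65.  112.3] 16.9 z pct [ 94.1  99.7 102.6]
[[511.8   4.8]
 [541.7 -92.4]] [526.7655  -43.76687]
scene rackL 57 rect [481.1 317.4] [13.7 45.8] 89.9 z pct [48.7 51.5 54.3]
 shaft x 449.90248547957935 650.7229942419323 [1.00000e+00 9.00000e-03 5.78118e+02 3.17647e+02] z [45.9 49.6]
scene rackR 31 rect [482.8 228. ] [44.1 12.5] 2.6 z pct [48.6 50.8 53.5]
 shaft x 450.50366005209196 600.8591173681539 [9.99000e-01 3.60000e-02 5.50556e+02 2.30449e+02] z [45.7 49.9]
```

View pics/crop.png

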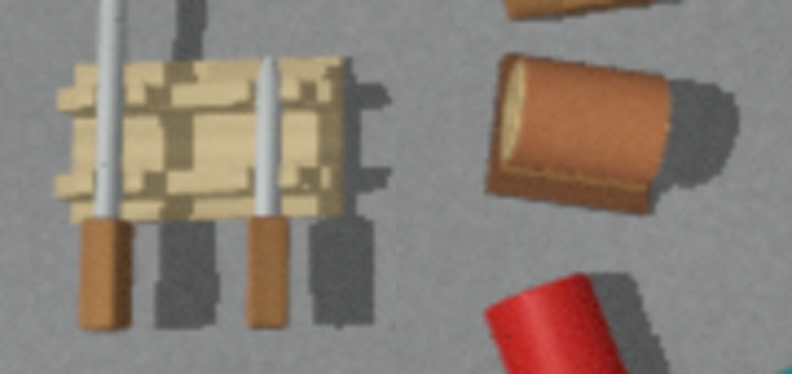

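The crop settles both. The left rod's shaft runs far past the rack, so it is the long rod (shaft end at x≈647, against 597 for the short one). The brown drum shows its wooden end on the dark rest. I'll turn the tool in line with the drum and go above it.

```bash
python3 -m crank '[[[0,0,0,0,0,-0.1125],[0,0,0,0,0,-0.1125],[0,0,0,0,0,-0.1125],[0,0,0,0,0,-0.1125],[0,0,0,0,0,-0.1125],[0,0,0,0,0,-0.1125],[0,0,0,0,0,-0.1125],[0,0,0,0,0,-0.1125],[0,0,0,0,0,-0.1125],[0,0,0,0,0,0]]]' 1 60
python3 -m crank '[[[0.03,0,0,0,0,0],[0.03,0,0,0,0,0],[0.03,0,0,0,0,0],[0.03,0,0,0,0,0],[0.03,0,0,0,0,0],[0.03,0,0,0,0,0],[0.03,0,0,0,0,0],[0.03,0,0,0,0,0],[0.03,0,0,0,0,0],[0.03,0,0,0,0,0]]]'
python3 -m crank '[[[0,0.029,0,0,0,0],[0,0.029,0,0,0,0],[0,0.029,0,0,0,0],[0,0.029,0,0,0,0],[0,0.029,0,0,0,0],[0,0.029,0,0,0,0],[0,0.029,0,0,0,0],[0,0.029,0,0,0,0],[0,0.029,0,0,0,0],[0,0,0,0,0,0]]]'
cat >> h.py <<'E'
def to(x,y,z,yaw):
    "shift in tool axes (mm) from here, then turn az (rad), tool pointing down"
    s=bot.observe(); Rm=R.from_euler('xyz',s['eef_rot'],degrees=True)
    d=Rm.inv().apply(np.array([x,y,z])-s['ee_pos'])
    g=R.from_euler('xyz',[180,0,yaw],degrees=True)
    print('at',s['ee_pos'].round(1),s['eef_rot'].round(2),'t',s['time_s'].round(2) if hasattr(s['time_s'],'round') else s['time_s'])
    print('shift',d.round(1),'turn',(Rm.inv()*g).as_rotvec().round(4))
E
python3 - <<'E'
from h import *
d=cam('wrist');print(np.array(d['T_tool_cam']).round(2).tolist(),d['f']);save(d,'w1',k=1.2)
P=cloud(d);hsv=cv2.cvtColor(d['frame'],cv2.COLOR_RGB2HSV)
m=np.isfinite(P[...,0])&(hsv[...,1]>100)&(P[...,2]>46)&(P[...,2]<82)&(np.abs(P[...,0]-552)<60)&(np.abs(P[...,1]+308)<65)
q=P[m];print(len(q),cv2.minAreaRect(q[:,:2].astype(np.float32)),np.percentile(q[:,2],[1,50,99]))
to(552.5,-308,33,82)
E
```

```text
time_s: 0.93
ee_pos: [252.8, -571.1, 230.6]
eef_rot: [-180.0, -0.1, 82.0]
wrist_force: [0.1, 0.5, 0.7]
finger_gap: 85.2
gripper_force: 0.0
time_s: 1.77
ee_pos: [295.1, -272.9, 231.0]
eef_rot: [-180.0, -0.0, 81.7]
wrist_force: [0.4, -0.3, -0.0]
finger_gap: 85.1
gripper_force: 0.0
time_s: 2.6
ee_pos: [558.3, -311.7, 230.6]
eef_rot: [179.8, 0.0, 81.8]
wrist_force: [0.2, -0.7, 0.8]
finger_gap: 84.9
gripper_force: 0.0
[[0.0, -0.97, -0.26, 66.88], [1.0, 0.0, -0.0, -0.75], [0.0, -0.26, 0.97, -143.17], [0.0, 0.0, 0.0, 1.0]] 325.19226210127806
4682 ((553.0961303710938, -309.69049072265625), (79.7315902709961, 59.493167877197266), 80.60493469238281) [50.40539448 72.48448147 77.14309636]
at [ 555.6 -311.2  230.3] [-1.7999e+02 -2.0000e-02  8.1830e+01] t 2.65
shift [  2.7  -3.5 197.3] turn [-0.0002 -0.0003 -0.0029]
```

View pics/w1.png

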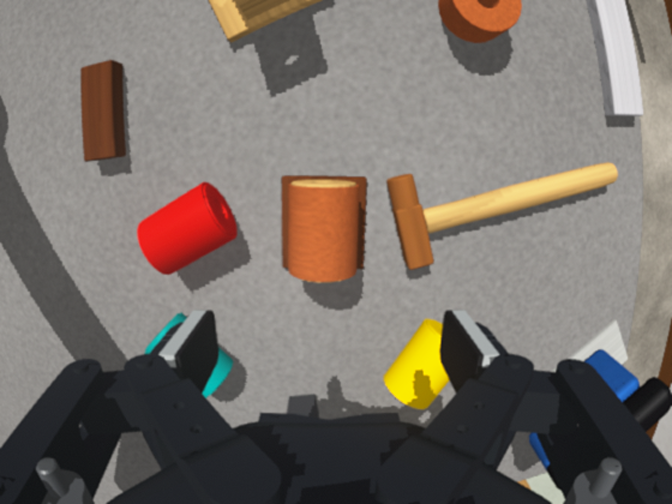

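The wrist view shows the brown drum centred at (322,228), the mallet head close on its right at (410,222), and the red and yellow look-alikes outside the finger paths. I'll narrow the opening so the right finger clears the mallet.

```bash
python3 -m crank '[[[0,0,0.03,0,0,0],[0,0,0.03,0,0,0],[0,0,0.03,0,0,0],[0,0,0.03,0,0,0],[0,0,0,0,0,0],[0,0,0,0,0,0]]]' 0.7 60
python3 - <<'E'
from h import *
d=cam('wrist')
P=cloud(d);hsv=cv2.cvtColor(d['frame'],cv2.COLOR_RGB2HSV)
m=np.isfinite(P[...,0])&(hsv[...,1]>100)&(P[...,2]>46)&(P[...,2]<82)&(np.abs(P[...,0]-552)<45)&(np.abs(P[...,1]+308)<55)
q=P[m];print(len(q),cv2.minAreaRect(q[:,:2].astype(np.float32)),np.percentile(q[:,2],[1,50,99]))
m=np.isfinite(P[...,0])&(hsv[...,1]>100)&(P[...,2]>12)&(P[...,2]<40)&(P[...,0]>595)&(P[...,0]<640)&(np.abs(P[...,1]+308)<60)
q=P[m];print('mallet',len(q),np.percentile(q,[1,50,99],axis=0).round(1))
to(553,-309.7,33,81.5)
E
```

```text
time_s: 3.15
ee_pos: [551.0, -310.1, 109.2]
eef_rot: [-179.7, -0.1, 81.8]
wrist_force: [0.3, -0.2, 0.8]
finger_gap: 72.8
gripper_force: 0.0
11234 ((553.1696166992188, -309.388427734375), (80.70343017578125, 60.23649597167969), 81.45854949951172) [53.0493098  72.70519313 76.99148269]
mallet 2932 [[ 617.6 -360.4   13.3]
 [ 628.8 -311.3   25.8]
 [ 639.7 -276.7   27.8]]
at [ 553.1 -311.4  111.7] [-1.7996e+02 -1.0000e-02  8.1820e+01] t 3.2
shift [ 1.6 -0.3 78.7] turn [-0.0007 -0.0002  0.0055]
```

```bash
python3 -m crank '[[[0.001,0,0.026,0,0,0.005],[0,0,0.026,0,0,0],[0,0,0.026,0,0,0],[0,0,0,0,0,0],[0,0,0,0,0,0]]]'
python3 -m crank '[[[0,0,0,0,0,0],[0,0,0,0,0,0],[0,0,0,0,0,0],[0,0,0,0,0,0],[0,0,0,0,0,0],[0,0,0,0,0,0],[0,0,0,0,0,0],[0,0,0,0,0,0]]]' -1 60
python3 -m crank '[[[0,0,-0.01,0,0,0],[0,0,-0.02,0,0,0],[0,0,-0.03,0,0,0],[0,0,-0.03,0,0,0],[0,0,-0.03,0,0,0],[0,0,-0.02,0,0,0],[0,0,0,0,0,0],[0,0,0,0,0,0]]]'
python3 -c "
from h import *
for i in range(3): cam('top');to(523.3,-44.3,173,107)"
```

```text
time_s: 3.62
ee_pos: [554.0, -310.6, 34.4]
eef_rot: [180.0, 0.0, 81.6]
wrist_force: [0.5, 0.2, -0.8]
finger_gap: 72.8
gripper_force: 0.0
time_s: 4.28
ee_pos: [554.1, -311.9, 37.4]
eef_rot: [180.0, 0.1, 81.6]
wrist_force: [-5.2, -0.3, 5.7]
finger_gap: 56.4
gripper_force: 62.5
time_s: 4.95
ee_pos: [555.6, -311.3, 176.7]
eef_rot: [179.6, 0.2, 81.6]
wrist_force: [0.2, -0.5, -2.8]
finger_gap: 56.7
gripper_force: 64.7
at [ 554.  -310.3  174.1] [1.7991e+02 3.0000e-02 8.1610e+01] t 5.0
shift [258.7 -69.2   0.8] turn [ 0.0014  0.0009 -0.4432]
at [ 553.  -309.7  172.3] [-1.7991e+02 -5.0000e-02  8.1610e+01] t 5.05
shift [258.2 -68.1  -0.4] turn [-0.0014 -0.0012 -0.4432]
at [ 552.5 -309.4  171.3] [-1.7981e+02 -9.0000e-02  8.1610e+01] t 5.1
shift [258.  -67.6  -1.1] turn [-0.0029 -0.0023 -0.4432]
```

```bash
python3 -m crank '[[[0.028,-0.0075,0,0,0,0],[0.028,-0.0075,0,0,0,0],[0.028,-0.0075,0,0,0,0],[0.028,-0.0075,0,0,0,0],[0.028,-0.0075,0,0,0,0],[0.028,-0.0075,0,0,0,0],[0.028,-0.0075,0,0,0,0],[0.028,-0.0075,0,0,0,0],[0.028,-0.0075,0,0,0,0]]]'
python3 -m crank '[[[0.004,0,0,0,0,-0.09],[0,0,0,0,0,-0.09],[0,0,0,0,0,-0.09],[0,0,0,0,0,-0.09],[0,0,0,0,0,-0.083],[0,0,0,0,0,0],[0,0,0,0,0,0],[0,0,0,0,0,0]]]'
python3 - <<'E'
from h import *
d=cam('wrist');save(d,'w2',k=1.2)
P=cloud(d)
m=np.isfinite(P[...,0])&(P[...,2]>93)&(P[...,2]<107)&(np.abs(P[...,0]-523)<70)&(np.abs(P[...,1]+44)<70)
q=P[m];print(len(q),cv2.minAreaRect(q[:,:2].astype(np.float32)))
T=cam('top');P=cloud(T);h=cv2.cvtColor(T['frame'],cv2.COLOR_RGB2HSV)
to(523.3,-44.3,64,107)
E
```

```text
time_s: 5.85
ee_pos: [521.9, -49.5, 171.0]
eef_rot: [-179.8, -0.0, 81.6]
wrist_force: [0.2, 0.1, -1.8]
finger_gap: 56.2
gripper_force: 64.7
time_s: 6.52
ee_pos: [523.6, -47.1, 172.1]
eef_rot: [-179.9, -0.1, 106.9]
wrist_force: [0.7, -0.4, -2.6]
finger_gap: 56.7
gripper_force: 64.7
1414 ((508.11444091796875, 3.9703102111816406), (59.97226333618164, 10.109609603881836), 17.02003288269043)
at [524.1 -47.2 172.7] [-1.7994e+02 -3.0000e-02  1.0692e+02] t 6.6167
shift [  2.9   0.2 108.7] turn [-0.001  -0.0005 -0.0014]
```

View pics/w2.png

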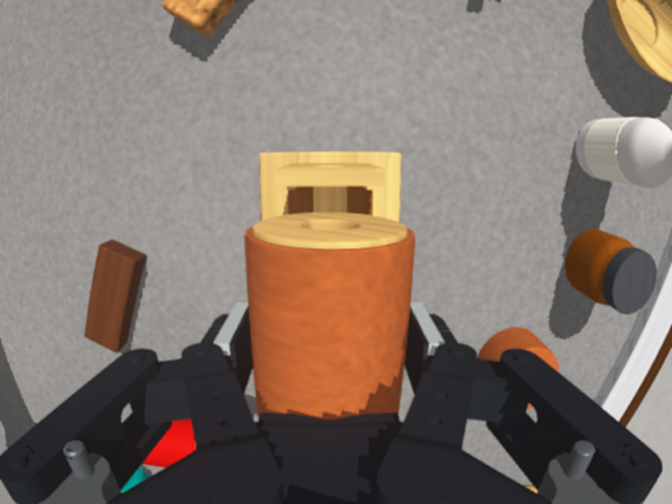

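The wrist view shows the drum held square with its end face at (330,230), and the far cheek behind it at (330,172). I'll check the drum's pose in the hand numerically.

Run:
```python
from h import *
s=bot.observe();d=cam('wrist')
P=cloud(d);hsv=cv2.cvtColor(d['frame'],cv2.COLOR_RGB2HSV)
Rm=R.from_euler('xyz',s['eef_rot'],degrees=True)
L=Rm.inv().apply((P-s['ee_pos']).reshape(-1,3)).reshape(P.shape)
m=np.isfinite(P[...,0])&(hsv[...,1]>150)&(hsv[...,0]<14)&(np.abs(L[...,1])<33)&(np.abs(L[...,2])<60)&(L[...,0]>-45)
q=L[m];print(len(q),'x',np.percentile(q[:,0],[1,50,99.5]),'y',np.percentile(q[:,1],[.5,50,99.5]),'z',np.percentile(q[:,2],[.5,50,99]))
for x in(20,28,36):
    g=q[abs(q[:,0]-x)<3]; A=np.c_[g[:,1:],np.ones(len(g))]; c=np.linalg.lstsq(A,-(g[:,1:]**2).sum(1),rcond=None)[0]; print(x,'centre y,z',-c[:2]/2,'r',np.sqrt((c[:2]**2).sum()/4-c[2]))
to(523.1,-44.6,64,107)
```

```text
18312 x [-21.40473517  14.80912629  40.03727031] y [-27.81607954  -0.23088871  27.28805184] z [-39.65967154 -35.93938282 -19.95564934]
20 centre y,z [-0.21832852 -9.36231616] r 29.359297897671606
28 centre y,z [-0.12327978 -9.39996238] r 29.33667699074556
36 centre y,z [-0.09127327 -9.35209918] r 29.36099022453289
at [524.2 -47.2 172.9] [-1.7996e+02 -2.0000e-02  1.0693e+02] t 6.6667
shift [  2.8  -0.2 108.9] turn [-0.0006 -0.0004 -0.0012]
```

```bash
python3 -m crank '[[[0.0025,0,0.02,0,0,0],[0,0,0.025,0,0,0],[0,0,0.025,0,0,0],[0,0,0.02,0,0,0],[0,0,0.01,0,0,0],[0,0,0,0,0,0],[0,0,0,0,0,0],[0,0,0,0,0,0]]]'
python3 -c "
from h import *
to(523.1,-44.6,65,107)"
python3 -m crank '[[[0,0,0.003,0,0,0],[0,0,0.003,0,0,0],[0,0,0.001,0,0,0],[0,0,0,0,0,0]]]'
```

```text
time_s: 7.33
ee_pos: [525.2, -45.1, 74.6]
eef_rot: [179.9, 0.1, 107.0]
wrist_force: [0.5, 0.3, -1.3]
finger_gap: 56.6
gripper_force: 64.7
at [525.2 -45.1  74.6] [1.7985e+02 7.0000e-02 1.0698e+02] t 7.3333
shift [ 1.1 -1.9  9.6] turn [ 0.0026  0.0013 -0.0004]
time_s: 7.67
ee_pos: [525.2, -45.3, 68.3]
eef_rot: [179.9, 0.1, 107.0]
wrist_force: [-2.1, -0.6, 5.7]
finger_gap: 56.6
gripper_force: 65.5
```

Contact shows in the force. I'll let go, back off and look.

```bash
python3 -m crank '[[[0,0,0,0,0,0],[0,0,0,0,0,0],[0,0,0,0,0,0],[0,0,0,0,0,0],[0,0,0,0,0,0]]]' 0.75
python3 -m crank '[[[0,0,-0.02,0,0,0],[0,0,-0.03,0,0,0],[0,0,-0.03,0,0,0],[0,0,-0.03,0,0,0],[0,0,-0.03,0,0,0],[-0.02,0,0,0,0,0],[-0.02,0,0,0,0,0],[-0.02,0,0,0,0,0],[0,0,0,0,0,0],[0,0,0,0,0,0]]]'
python3 - <<'E'
from h import *
d=cam('wrist');P=cloud(d);hsv=cv2.cvtColor(d['frame'],cv2.COLOR_RGB2HSV);save(d,'w3',k=1.2)
ax=np.array([-np.sin(np.radians(17)),np.cos(np.radians(17))])
for n,P,hsv in(('w',P,hsv),):
    near=np.isfinite(P[...,0])&(np.hypot(P[...,0]-523,P[...,1]+44.5)<75)
    q=P[near&(P[...,2]>95)&(P[...,2]<103.5)&(hsv[...,1]<150)]
    s=(q[:,:2]-[523,-44.6])@ax
    for k in(s<-40,s>40):
        if k.sum()>30: print('cheek',k.sum(),cv2.minAreaRect(q[k][:,:2].astype(np.float32)))
    q=P[near&(hsv[...,1]>150)&(hsv[...,0]<14)&(P[...,2]>82)]
    print('drum',cv2.minAreaRect(q[:,:2].astype(np.float32)),np.percentile(q[:,2],[1,50,99]))
to(523.1,-44.6,65,107)
E
```

```text
time_s: 8.08
ee_pos: [523.7, -44.8, 66.2]
eef_rot: [-180.0, -0.0, 107.0]
wrist_force: [0.4, 0.2, 0.9]
finger_gap: 74.8
gripper_force: 0.0
time_s: 8.92
ee_pos: [541.1, -102.7, 206.0]
eef_rot: [-180.0, -0.0, 106.9]
wrist_force: [-0.2, 0.8, 0.2]
finger_gap: 75.0
gripper_force: 0.0
cheek 1066 ((537.9556274414062, -93.76934051513672), (60.0234260559082, 10.704198837280273), 16.78472900390625)
cheek 1112 ((508.99530029296875, 1.0555095672607422), (60.0636100769043, 15.62409782409668), 16.749839782714844)
drum ((513.6233520507812, -52.273494720458984), (79.88849639892578, 86.26560974121094), 17.276065826416016) [ 85.50729861 102.84482862 107.07725222]
at [ 540.7 -102.   205.8] [-1.7995e+02 -7.0000e-02  1.0694e+02] t 8.9667
shift [ 59.8  -0.  140.9] turn [-0.0008 -0.0012 -0.0011]
```

View pics/w3.png

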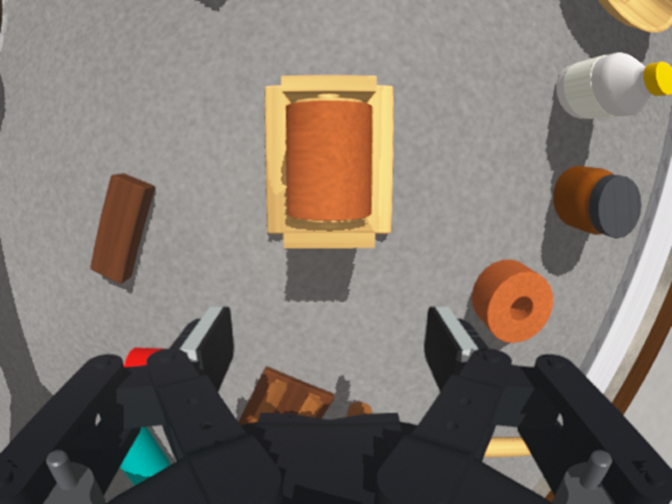

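The drum is seated at (330,160) between the two cheeks, with a gap at each end, top at about 105 mm and fingers clear. Now the long rod.

```bash
python3 -m crank '[[[0.038,0.006,0,0,0,0],[0.038,0.006,0,0,0,0],[0.038,0.006,0,0,0,0],[0.038,0.006,0,0,0,0],[0.038,0.006,0,0,0,0],[0.038,0.006,0,0,0,0],[0.038,0.006,0,0,0,0],[0.038,0.006,0,0,0,0],[0.038,0.006,0,0,0,0],[0.038,0.006,0,0,0,0]]]' 0
python3 -m crank '[[[0.037,0.006,0,0,0,-0.115],[0,0,0,0,0,-0.117],[0,0,0,0,0,-0.117],[0,0,0,0,0,-0.117],[0,0,0,0,0,-0.117],[0,0,0,0,0,-0.117],[0,0,0,0,0,-0.117],[0,0,0,0,0,-0.117],[0,0,0,0,0,-0.117],[0,0,0,0,0,-0.117]]]'
python3 -m crank '[[[0,0,0.025,0,0,-0.1175],[0,0,0.025,0,0,0],[0,0,0.02,0,0,0],[0,0,0,0,0,0],[0,0,0,0,0,0],[0,0,0,0,0,0]]]'
cat > m.py <<'E'
from h import *
d=cam('wrist');P=cloud(d);hsv=cv2.cvtColor(d['frame'],cv2.COLOR_RGB2HSV);save(d,'w4',k=1.2)
ok=np.isfinite(P[...,0])&(abs(P[...,1]-317)<25)&(P[...,2]>43)
q=P[ok&(hsv[...,1]>110)&(hsv[...,0]<16)&(P[...,2]>47)&(P[...,2]<56)&(P[...,0]<512)]
print('handle',len(q),cv2.minAreaRect(q[:,:2].astype(np.float32)),np.percentile(q[:,2],[5,50,95]))
g=P[ok&(hsv[...,1]<60)&(P[...,2]<54)&(P[...,0]>500)]
print('shaft',len(g),np.percentile(g[:,0],[0,100]),cv2.fitLine(g[:,:2].astype(np.float32),cv2.DIST_HUBER,0,.01,.01).ravel(),np.percentile(g[:,2],[50,95]))
to(483,316,21,181)
E
python3 m.py
```

```text
time_s: 9.8
ee_pos: [485.6, 281.3, 206.0]
eef_rot: [-179.9, -0.0, 107.1]
wrist_force: [0.4, -0.2, 0.7]
finger_gap: 42.7
gripper_force: 0.0
time_s: 10.63
ee_pos: [481.1, 316.5, 205.8]
eef_rot: [-180.0, -0.1, 174.3]
wrist_force: [0.2, -0.4, -0.1]
finger_gap: 42.8
gripper_force: 0.0
time_s: 11.13
ee_pos: [482.6, 316.6, 137.2]
eef_rot: [180.0, 0.0, -179.3]
wrist_force: [0.6, 0.0, -0.3]
finger_gap: 42.7
gripper_force: 0.0
handle 2281 ((478.6522521972656, 317.7397766113281), (59.16413879394531, 22.10407066345215), 0.36877962946891785) [48.43034056 51.08201028 53.1676471 ]
shaft 1433 [508.46053507 609.08946213] [9.99893606e-01 1.45857725e-02 5.54535217e+02 3.18085236e+02] [46.36917749 47.88652134]
at [483.3 316.8 137.9] [ 1.7992e+02  1.3000e-01 -1.7933e+02] t 11.1833
shift [  0.6  -1.  116.9] turn [ 0.0014  0.0023 -0.0058]
```

View pics/w4.png

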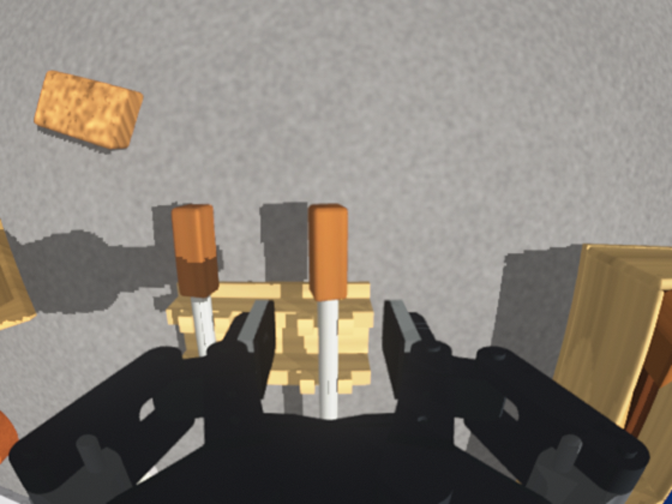

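The wrist view shows the long rod's handle at (328,250) between the fingers and the short rod at (197,250), clear of the left finger. I'll descend and grip.

```bash
python3 -m crank '[[[0.003,0.001,0.025,0,0,0],[0,0,0.025,0,0,0],[0,0,0.025,0,0,0],[0,0,0.025,0,0,0],[0,0,0.018,0,0,0],[0,0,0,0,0,0],[0,0,0,0,0,0]]]'
python3 -m crank '[[[0,0,0,0,0,0],[0,0,0,0,0,0],[0,0,0,0,0,0],[0,0,0,0,0,0],[0,0,0,0,0,0],[0,0,0,0,0,0]]]' -1 110
python3 -m crank '[[[0,0,-0.01,0,0,0],[0,0,-0.02,0,0,0],[0,0,-0.03,0,0,0],[0,0,-0.03,0,0,0],[0,0,-0.03,0,0,0],[0,0,-0.02,0,0,0],[0,0,0,0,0,0],[0,0,0,0,0,0],[0,0,0,0,0,0]]]'
cat > rod.py <<'E'
from h import *
s=bot.observe();d=cam('wrist');P=cloud(d);hsv=cv2.cvtColor(d['frame'],cv2.COLOR_RGB2HSV)
Rm=R.from_euler('xyz',s['eef_rot'],degrees=True);Rm2=R.from_euler('xyz',[180,0,s['eef_rot'][2]],degrees=True)
L=Rm.inv().apply((P-s['ee_pos']).reshape(-1,3)).reshape(P.shape)
m=np.isfinite(P[...,0])&(abs(L[...,1])<14)&(L[...,2]<0)&(L[...,2]>-45)
h=L[m&(hsv[...,1]>110)&(hsv[...,0]<16)]
print('handle',len(h),'x',np.percentile(h[:,0],[.5,99.5]).round(1),'y',np.percentile(h[:,1],[1,99]).round(1),'z',np.percentile(h[:,2],[2,50]).round(1))
g=L[m&(hsv[...,1]<60)&(L[...,0]<-20)]
if len(g)>20:
  print('shaft',len(g),'x',g[:,0].min(),g[:,0].max()); top=[]
  for x in np.arange(g[:,0].min()+3,g[:,0].max(),8):
    k=g[abs(g[:,0]-x)<4]
    if len(k)>8: print(round(x),len(k),k[:,1].mean().round(2),np.percentile(k[:,2],8).round(2))
E
python3 rod.py; python3 -c "
from h import *
to(453,185,150,107)"
```

```text
time_s: 11.77
ee_pos: [479.8, 317.1, 18.8]
eef_rot: [180.0, 0.0, -179.4]
wrist_force: [-0.1, -0.3, 0.6]
finger_gap: 42.8
gripper_force: 0.0
time_s: 12.27
ee_pos: [481.1, 317.6, 20.1]
eef_rot: [179.9, 0.2, -179.4]
wrist_force: [-1.2, -1.1, 5.8]
finger_gap: 21.4
gripper_force: 107.0
time_s: 13.02
ee_pos: [478.3, 316.3, 157.1]
eef_rot: [-179.9, -0.1, -179.4]
wrist_force: [-0.5, 0.1, -1.9]
finger_gap: 21.2
gripper_force: 107.1
handle 7375 x [-25.1  31.9] y [-9.4 12.2] z [-32.2 -30.2]
at [477.8 316.  156.3] [-179.9    -0.21 -179.36] t 13.0667
shift [  26.3 -130.7    6.6] turn [-0.0039 -0.002   1.2853]
```

```bash
cat > rod2.py <<'E'
from h import *
def go(names=('scene','top')):
  for n in names:
    s=bot.observe();d=cam(n);P=cloud(d);hsv=cv2.cvtColor(d['frame'],cv2.COLOR_RGB2HSV)
    Rm=R.from_euler('xyz',[180,0,s['eef_rot'][2]],degrees=True)
    L=Rm.inv().apply((P-s['ee_pos']).reshape(-1,3)).reshape(P.shape)
    m=np.isfinite(P[...,0])&(abs(L[...,1])<14)&(L[...,2]<12)&(L[...,2]>-45)&(L[...,0]<-35)&(L[...,0]>-190)&(hsv[...,1]<80)
    g=L[m]
    if len(g)<10: print(n,len(g));continue
    print(n,len(g),'x',g[:,0].min().round(1),g[:,0].max().round(1))
    for a in range(-170,-30,28):
        k=g[(g[:,0]>=a)&(g[:,0]<a+28)]
        if len(k)>5: print('  x',a+14,len(k),'y',k[:,1].mean().round(2),'z10',np.percentile(k[:,2],10).round(2))
go()
E
python3 rod2.py
python3 - <<'E'
from h import *
s=bot.observe();d=cam('wrist');P=cloud(d);hsv=cv2.cvtColor(d['frame'],cv2.COLOR_RGB2HSV)
Rm=R.from_euler('xyz',s['eef_rot'],degrees=True)
L=Rm.inv().apply((P-s['ee_pos']).reshape(-1,3)).reshape(P.shape)
m=np.isfinite(P[...,0])&(abs(L[...,1])<9)&(L[...,2]<-24)&(L[...,2]>-38)&(hsv[...,1]>110)&(hsv[...,0]<16)
h=L[m]
c=np.linalg.lstsq(np.c_[h[:,0],h[:,1],np.ones(len(h))],h[:,2],rcond=None)[0];print('top plane',c)
for a in range(-30,40,10):
    k=h[(h[:,0]>=a)&(h[:,0]<a+10)]
    if len(k)>9: print(a+5,len(k),np.median(k[:,2]).round(2))
E
```

```text
scene 279 x -169.2 -35.3
  x -156 66 y -2.56 z10 -23.37
  x -128 57 y -2.29 z10 -24.34
  x -100 58 y -1.75 z10 -25.07
  x -72 53 y -1.28 z10 -25.43
  x -44 45 y -0.65 z10 -25.68
top 405 x -167.7 -35.0
  x -156 61 y -2.81 z10 -23.57
  x -128 90 y -3.15 z10 -25.45
  x -100 88 y -2.29 z10 -25.43
  x -72 91 y -1.63 z10 -26.11
  x -44 75 y -1.42 z10 -26.3
top plane [ 1.20008446e-03  8.10568089e-02 -3.04163319e+01]
-25 375 -30.02
-15 794 -30.32
-5 889 -30.43
5 994 -30.59
15 1096 -30.76
25 1244 -30.89
35 422 -28.75
```

The rod sits in the hand with about a 1° yaw offset and 0.9° of tip droop. I'll turn it to the hole axis and correct the tilt.

```bash
python3 -m crank '[[[0,0,0,0,0,0.115],[0,0,0,0,0,0.115],[0,0,0,0,0,0.115],[0,0,0,0,0,0.115],[0,0,0,0,0,0.115],[0,0,0,0,0,0.115],[0,0,0,0,0,0.115],[0,0,0,0,0,0.115],[0,0,0,0,0,0.115],[0,0,0,0,0,0.115]]]'
python3 -m crank '[[[0,0,0,0,0,0.118],[0,0,0,0,-0.015,0],[-0.025,-0.013,0,0,0,0],[-0.025,-0.013,0,0,0,0],[-0.025,-0.013,0,0,0,0],[-0.022,-0.013,0,0,0,0],[-0.020,-0.012,0,0,0,0],[0,0,0,0,0,0],[0,0,0,0,0,0],[0,0,0,0,0,0]]]'
cat > al.py <<'E'
from h import *
C=np.array([523.0,-44.9]);a=np.radians(17);ay=np.array([-np.sin(a),np.cos(a)]);ax=np.array([np.cos(a),np.sin(a)])
s=bot.observe();print('tcp',s['ee_pos'].round(1),s['eef_rot'].round(2),'t',s['time_s'])
print('tcp in cradle x,y',((s['ee_pos'][:2]-C)@ax).round(1),((s['ee_pos'][:2]-C)@ay).round(1))
for n in('scene','top'):
    d=cam(n);P=cloud(d);hsv=cv2.cvtColor(d['frame'],cv2.COLOR_RGB2HSV)
    Q=np.dstack([(P[...,:2]-C)@ax,(P[...,:2]-C)@ay,P[...,2]])
    zt=s['ee_pos'][2]+19
    m=np.isfinite(P[...,0])&(abs(Q[...,0])<13)&(abs(Q[...,2]-zt)<13)&(Q[...,1]>61)&(Q[...,1]<212)&(hsv[...,1]<80)
    g=Q[m];
    if len(g)<10: print(n,len(g));continue
    print(n,len(g),'tip y',g[:,1].min().round(1))
    for b in range(60,215,30):
        k=g[(g[:,1]>=b)&(g[:,1]<b+30)]
        if len(k)>8: print('  y',b+15,len(k),'x',((np.percentile(k[:,0],5)+np.percentile(k[:,0],95))/2).round(2),k[:,0].mean().round(2),'axis z',(np.percentile(k[:,2],90)-7).round(2))
    c=Q[np.isfinite(P[...,0])&(abs(Q[...,0])<40)&(abs(Q[...,2]-100)<4)&(abs(abs(Q[...,1])-51)<9)]
    for sg in(-1,1):
        k=c[c[:,1]*sg>0]
        if len(k)>15: print('  cheek',sg,cv2.minAreaRect(k[:,:2].astype(np.float32)),np.median(k[:,2]).round(1))
E
python3 al.py
```

```text
time_s: 14.05
ee_pos: [478.9, 316.6, 157.0]
eef_rot: [-179.9, -0.0, 114.4]
wrist_force: [-0.2, -0.9, -1.1]
finger_gap: 21.3
gripper_force: 107.2
time_s: 14.88
ee_pos: [455.1, 186.2, 159.9]
eef_rot: [180.0, 0.8, 108.1]
wrist_force: [0.7, -0.2, -0.9]
finger_gap: 21.5
gripper_force: 107.2
tcp [455.1 186.2 159.9] [179.97   0.84 108.06] t 14.8833
tcp in cradle x,y 2.6 240.9
scene 296 tip y 74.6
  y 75 31 x 4.32 4.32 axis z 177.9
  y 105 62 x 4.4 5.16 axis z 178.87
  y 135 68 x 4.64 5.65 axis z 179.59
  y 165 66 x 4.66 5.31 axis z 179.61
  y 195 64 x 5.03 5.7 axis z 180.02
  cheek -1 ((1.5365524291992188, -50.57911682128906), (9.802207946777344, 61.81248474121094), 89.93858337402344) 100.2
  cheek 1 ((1.9177722930908203, 51.211578369140625), (59.330753326416016, 9.693272590637207), 0.05160539969801903) 99.7
top 420 tip y 74.4
  y 75 34 x 2.04 1.69 axis z 179.96
  y 105 95 x 2.16 1.79 axis z 180.46
  y 135 96 x 2.16 1.65 axis z 179.55
  y 165 93 x 2.19 1.86 axis z 180.23
  y 195 96 x 2.24 1.66 axis z 180.79
  cheek -1 ((0.49597740173339844, -50.451297760009766), (59.732215881347656, 9.739152908325195), 0.12920540571212769) 99.4
  cheek 1 ((0.5160102844238281, 51.20766067504883), (59.644744873046875, 9.911001205444336), 0.007513009011745453) 99.5
```

```bash
python3 -m crank '[[[0,-0.002,0.02,0,-0.004,0],[0,0,0.025,0,0,0],[0,0,0.025,0,0,0],[0,0,0.02,0,0,0],[0,0,0.014,0,0,0],[0,0,0,0,0,0],[0,0,0,0,0,0],[0,0,0,0,0,0],[0,0,0,0,0,0],[0,0,0,0,0,0]]]'
python3 al.py
python3 - <<'E'
from h import *
d=cam('scene');save(d,'s2',(250,150,430,280),4)
E
```

```text
time_s: 15.82
ee_pos: [454.7, 184.0, 57.4]
eef_rot: [179.8, 1.1, 108.0]
wrist_force: [-0.6, 0.6, -1.0]
finger_gap: 21.0
gripper_force: 107.3
tcp [454.7 184.   57.4] [179.83   1.09 108.01] t 15.8167
tcp in cradle x,y 1.6 238.9
scene 271 tip y 73.3
  y 75 29 x 3.34 3.07 axis z 75.62
  y 105 60 x 3.05 3.79 axis z 77.21
  y 135 57 x 4.23 4.79 axis z 78.09
  y 165 62 x 3.24 3.96 axis z 77.55
  y 195 59 x 3.34 4.22 axis z 77.2
  cheek -1 ((0.7281494140625, -50.61651611328125), (62.2398567199707, 9.844688415527344), 0.04455527663230896) 100.5
  cheek 1 ((0.6352615356445312, 51.090057373046875), (63.86599349975586, 9.990938186645508), 0.49464505910873413) 99.6
top 355 tip y 72.0
  y 75 35 x 0.57 0.29 axis z 77.15
  y 105 77 x 0.76 0.45 axis z 77.7
  y 135 78 x 0.45 0.15 axis z 77.86
  y 165 77 x 0.73 0.4 axis z 77.86
  y 195 80 x 0.59 -0.06 axis z 76.94
  cheek -1 ((0.6263256072998047, -50.529029846191406), (60.24885559082031, 9.728934288024902), 0.08106241375207901) 99.6
  cheek 1 ((0.4737224578857422, 51.203468322753906), (9.912423133850098, 59.86998748779297), 89.95612335205078) 99.9
```

View pics/s2.png

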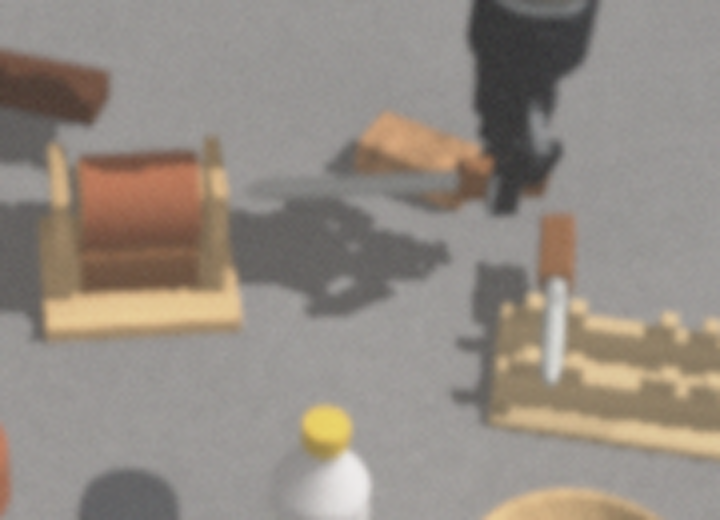

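The enlarged view shows the rod at (360,185), level and pointing at the right cheek (215,190) with the tip just outside it. I'll lower it 2 mm and start the insertion along the rod's own axis.

```bash
python3 -m crank '[[[0,-0.0005,0.002,0,0,0],[-0.008,-0.0001,0.0001,0,0,0],[-0.008,-0.0001,0.0002,0,0,0],[-0.008,-0.0001,0.0001,0,0,0],[-0.008,-0.0002,0.0002,0,0,0],[-0.008,-0.0001,0.0001,0,0,0],[0,0,0,0,0,0],[0,0,0,0,0,0]]]'
python3 al.py
```

```text
time_s: 16.63
ee_pos: [465.0, 144.3, 54.1]
eef_rot: [180.0, 1.1, 107.9]
wrist_force: [0.7, 0.3, -1.2]
finger_gap: 21.3
gripper_force: 107.3
tcp [465.  144.3  54.1] [180.     1.08 107.89] t 16.6333
tcp in cradle x,y -0.1 197.8
scene 237 tip y 63.1
  y 75 59 x 0.06 1.47 axis z 73.82
  y 105 57 x 1.01 2.01 axis z 74.08
  y 135 60 x 0.74 1.91 axis z 74.13
  y 165 51 x 2.83 3.3 axis z 73.54
  y 195 10 x 8.76 9.01 axis z 73.36
  cheek -1 ((1.7109813690185547, -50.6746711730957), (9.917378425598145, 61.79681396484375), 89.91539001464844) 99.9
  cheek 1 ((0.15746116638183594, 51.213218688964844), (61.8349494934082, 10.299676895141602), 0.8139535188674927) 99.6
top 296 tip y 61.1
  y 75 75 x -1.18 -1.48 axis z 75.24
  y 105 79 x -1.03 -1.3 axis z 74.06
  y 135 76 x -0.94 -1.38 axis z 74.66
  y 165 63 x -0.42 -1.1 axis z 74.4
  cheek -1 ((0.4862213134765625, -50.47306823730469), (9.80363655090332, 60.13776397705078), 89.64640045166016) 99.8
  cheek 1 ((0.5425434112548828, 51.21156692504883), (9.91605281829834, 59.710750579833984), 89.91352844238281) 99.8
```

```bash
python3 -m crank '[[[0,0.001,-0.0006,0,0,0],[-0.008,-0.0001,0.0001,0,0,0],[-0.008,-0.0001,0.0002,0,0,0],[-0.008,-0.0001,0.0001,0,0,0],[-0.008,-0.0002,0.0002,0,0,0],[-0.008,-0.0001,0.0001,0,0,0],[0,0,0,0,0,0],[0,0,0,0,0,0]]]'
python3 al.py | grep -v cheek
```

```text
time_s: 17.4
ee_pos: [477.7, 106.4, 54.7]
eef_rot: [-180.0, 1.1, 107.9]
wrist_force: [0.3, 0.1, -1.3]
finger_gap: 21.8
gripper_force: 107.3
tcp [477.7 106.4  54.7] [-180.      1.08  107.9 ] t 17.4
tcp in cradle x,y 0.9 157.9
scene 175 tip y 61.5
  y 75 59 x 2.58 3.31 axis z 74.72
  y 105 57 x 2.28 2.76 axis z 74.25
  y 135 45 x 3.79 5.71 axis z 75.91
  y 165 9 x 4.52 7.71 axis z 68.74
top 192 tip y 61.0
  y 75 75 x 0.08 -0.27 axis z 75.84
  y 105 78 x -0.04 -0.43 axis z 75.62
  y 135 39 x -2.2 -1.39 axis z 74.61
```

```bash
python3 -m crank '[[[-0.008,0,0.0001,0,0,0],[-0.008,-0.0001,0.0002,0,0,0],[-0.008,-0.0001,0.0001,0,0,0],[-0.008,-0.0002,0.0002,0,0,0],[0,0,0,0,0,0],[0,0,0,0,0,0]]]'
python3 al.py | grep -v cheek
```

```text
time_s: 18.0
ee_pos: [487.2, 75.8, 54.8]
eef_rot: [180.0, 1.1, 107.9]
wrist_force: [0.6, -0.3, -1.4]
finger_gap: 21.2
gripper_force: 107.3
tcp [487.2  75.8  54.8] [179.99   1.08 107.9 ] t 18.0
tcp in cradle x,y 1.1 125.9
scene 122 tip y 62.2
  y 75 57 x 2.44 3.93 axis z 74.71
  y 105 48 x 1.46 3.66 axis z 78.65
  y 165 10 x 9.0 9.28 axis z 67.45
top 105 tip y 61.1
  y 75 75 x 0.15 -0.19 axis z 75.25
  y 105 30 x -2.52 -2.37 axis z 74.4
```

```bash
python3 -m crank '[[[-0.006,-0.0001,0.0001,0,0,0],[-0.006,-0.0001,0.0001,0,0,0],[-0.006,-0.0001,0.0001,0,0,0],[-0.006,-0.0001,0.0001,0,0,0],[0,0,0,0,0,0],[0,0,0,0,0,0]]]'
python3 -m crank '[[[-0.004,0,0,0,0,0],[-0.003,-0.0001,0.0001,0,0,0],[-0.003,0,0.0001,0,0,0],[0,0,0,0,0,0],[0,0,0,0,0,0]]]'
python3 al.py | grep -v cheek
```

```text
time_s: 18.6
ee_pos: [494.2, 53.1, 54.9]
eef_rot: [180.0, 1.1, 107.9]
wrist_force: [-0.0, -0.1, -1.5]
finger_gap: 21.3
gripper_force: 107.3
time_s: 19.02
ee_pos: [497.1, 43.8, 54.8]
eef_rot: [180.0, 1.1, 108.0]
wrist_force: [0.2, 0.4, -2.2]
finger_gap: 21.1
gripper_force: 107.3
tcp [497.1  43.8  54.8] [180.     1.09 107.97] t 19.0167
tcp in cradle x,y 1.2 92.4
scene 63 tip y 61.1
  y 75 42 x 2.49 5.43 axis z 77.53
  y 105 13 x 10.14 10.42 axis z 67.91
top 2
```

```bash
python3 -m crank '[[[-0.002,0,0,0,0,0],[-0.002,0,0.0001,0,0,0],[-0.001,0,0,0,0,0],[0,0,0,0,0,0],[0,0,0,0,0,0]]]'
python3 -m crank '[[[-0.001,0,0,0,0,0],[-0.001,0,0,0,0,0],[0,0,0,0,0,0],[0,0,0,0,0,0]]]'
python3 al.py | head -2
```

```text
time_s: 19.53
ee_pos: [498.6, 39.2, 54.8]
eef_rot: [180.0, 1.1, 108.0]
wrist_force: [1.2, -0.2, -2.3]
finger_gap: 21.3
gripper_force: 107.3
time_s: 19.87
ee_pos: [499.2, 37.3, 54.8]
eef_rot: [-180.0, 1.1, 108.0]
wrist_force: [0.2, -0.2, -0.9]
finger_gap: 21.4
gripper_force: 107.3
tcp [499.2  37.3  54.8] [-180.      1.09  107.99] t 19.8667
tcp in cradle x,y 1.3 85.6
```

```bash
python3 -m crank '[[[-0.001,0,0,0,0,0],[0,0,0,0,0,0],[0,0,0,0,0,0]]]'
python3 -m crank '[[[-0.001,0,0,0,0,0],[0,0,0,0,0,0],[0,0,0,0,0,0]]]'
```

```text
time_s: 20.22
ee_pos: [499.6, 36.3, 54.9]
eef_rot: [180.0, 1.1, 108.0]
wrist_force: [-0.4, -0.4, -1.2]
finger_gap: 21.1
gripper_force: 107.3
time_s: 20.47
ee_pos: [499.9, 35.4, 54.9]
eef_rot: [180.0, 1.1, 108.0]
wrist_force: [0.1, 0.0, -1.7]
finger_gap: 20.9
gripper_force: 107.3
```

Still no contact, so I'll measure the shoulder and the tip directly before pushing on.

```bash
cat > fin.py <<'E'
from h import *
import sys
C=np.array([523.0,-44.9]);a=np.radians(17);ay=np.array([-np.sin(a),np.cos(a)]);ax=np.array([np.cos(a),np.sin(a)])
for n in('wrist','scene','top'):
    d=cam(n);P=cloud(d);hsv=cv2.cvtColor(d['frame'],cv2.COLOR_RGB2HSV)
    Q=np.dstack([(P[...,:2]-C)@ax,(P[...,:2]-C)@ay,P[...,2]]);ok=np.isfinite(P[...,0])
    k=Q[ok&(abs(Q[...,0])<13)&(Q[...,2]>60)&(Q[...,2]<92)&(Q[...,1]>53)&(Q[...,1]<135)&(hsv[...,1]>135)&(hsv[...,0]<14)]
    if len(k)>8: print(n,'handle',len(k),'y',np.percentile(k[:,1],[0,2,98]).round(1),'x',np.percentile(k[:,0],[3,97]).round(1),'z',np.percentile(k[:,2],[50,95]).round(1))
    k=Q[ok&(abs(Q[...,0])<13)&(Q[...,2]>62)&(Q[...,2]<88)&(Q[...,1]<-58)&(Q[...,1]>-110)]
    if len(k)>4: print(n,'tip',len(k),k.min(0).round(1),k.mean(0).round(1))
    if n in sys.argv[1:]: save(d,sys.argv[-1],(250,150,340,240) if n=='scene' else None,6 if n=='scene' else 1.2)
E
python3 fin.py scene s3
```

```text
wrist handle 6361 y [ 57.9  61.1 116.2] x [-8.9 11.3] z [85.1 86.7]
scene tip 42 [ -6.3 -81.   70.4] [  3.4 -68.8  77.5]
top tip 53 [ -6.2 -83.8  72.9] [  0.4 -69.8  78. ]
```

View pics/s3.png

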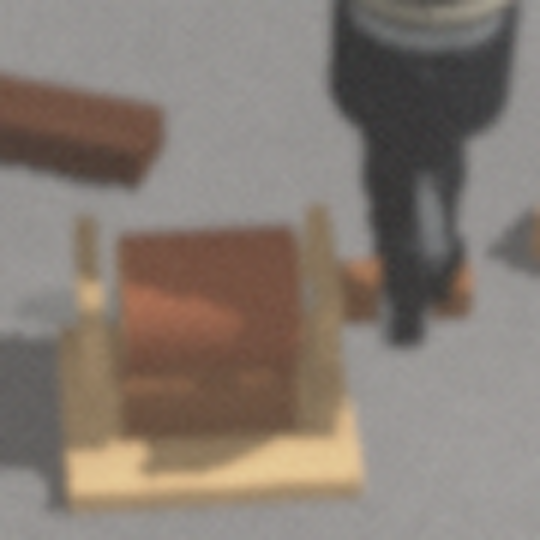

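The view shows the handle at (360,290) almost against the right cheek, with the tip out of the left cheek (y≈-82). One last small push, then release and retreat.

```bash
python3 -m crank '[[[-0.0015,0,0,0,0,0],[0,0,0,0,0,0],[0,0,0,0,0,0]]]'
python3 -m crank '[[[0,0,0,0,0,0],[0,0,0.0005,0,0,0],[0,0,0,0,0,0],[0,0,0,0,0,0]]]' -0.1
python3 -m crank '[[[0,0,-0.01,0,0,0],[0,0,-0.02,0,0,0],[0,0,-0.03,0,0,0],[0,0,-0.03,0,0,0],[0,0,-0.03,0,0,0],[0.02,0,-0.02,0,0,0],[0,0,0,0,0,0],[0,0,0,0,0,0],[0,0,0,0,0,0]]]'
python3 fin.py wrist w5
```

```text
time_s: 20.87
ee_pos: [499.9, 35.1, 54.9]
eef_rot: [-180.0, 1.0, 107.9]
wrist_force: [-1.6, 5.2, -0.2]
finger_gap: 21.5
gripper_force: 107.4
time_s: 21.2
ee_pos: [500.8, 33.6, 54.7]
eef_rot: [180.0, 1.1, 108.0]
wrist_force: [-0.2, -0.6, 0.2]
finger_gap: 38.3
gripper_force: 0.0
time_s: 21.95
ee_pos: [492.8, 55.3, 193.8]
eef_rot: [-180.0, 1.1, 108.0]
wrist_force: [0.2, -0.7, 0.1]
finger_gap: 38.4
gripper_force: 0.0
wrist handle 1387 y [ 57.3  59.9 116.1] x [-9.3 11.2] z [84.2 86. ]
scene tip 40 [ -2.8 -81.   68. ] [  3.5 -69.5  76.3]
top tip 51 [ -5.8 -83.5  70.8] [  0.  -69.1  77.9]
```

View pics/w5.png

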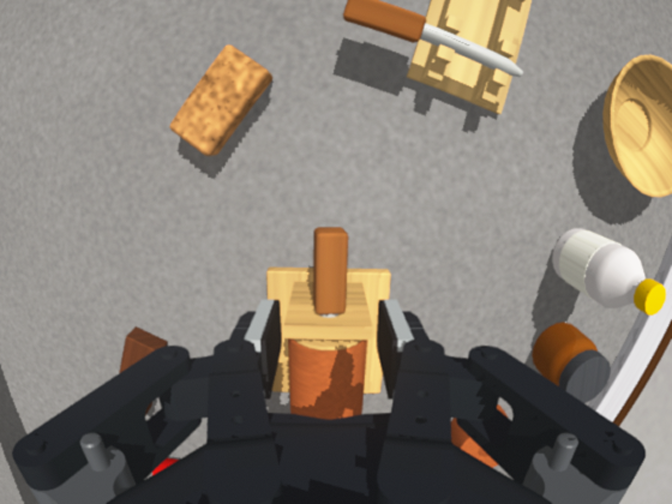

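The wrist view shows the handle at (330,270) flush with the cheek, the drum between the cheeks, the short rod still in the rack, and the gripper clear. Handing in.

```bash
python3 -c "
from workcell import bot
print(bot.finish_job())"
```

```text
the job is handed in; nothing more can be done
None
```

The drum is in the cradle with the long rod through both cheeks and its handle up against the cheek; the job is handed in at about 22 s, but the hand-in returned no verdict.

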